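# Seat a sleeve in the test fixture and hold the probe centred through it

### The arm

A 7-joint arm with a two-finger parallel gripper is mounted at the origin on the work surface. World frame = base frame: x ahead of the robot, y to its left, z up, the work surface at z = 0. Lengths are in m, angles in degrees, forces in N, time in s.
With the tool pointing down it reaches from about 0.425 to 0.875 m from the base axis. Payload 4.7 kg.
Tool frame: the origin (TCP) lies between the finger pads; the fingertips stand 8 mm ahead of it and the grasp point (between the pads) lies 11 mm behind it (env.tip_extent is the distance from the TCP to the fingertips, in m); z points along the fingers, y is the line along which they close (so a half turn about z gives the same grasp; the last joint's range is limited). The gripper opens to 87 mm and grips with 3 to 60 N. Pads are 19 mm wide; open, the fingers measure 117 mm over their backs; the gripper's body (75 mm by 190 mm) begins 51 mm behind the grasp point.
Start: joints at [65.094, 18.392, -4.016, 83.108, 1.295, 78.541, -3.26], TCP at [0.282, -0.586, 0.231] pointing down, gripper open.
Joint ranges: [-163.93, 163.93], [-17.29, 119.83], [-79.2, 71.16], [3.27, 140.29], [-89.18, 269.18], [5.43, 117.66], [-154.24, 154.24]. Speed limits (degrees/s): [147.25, 147.25, 180, 180, 180, 180, 180].

### API

Orientations are given as [roll, pitch, yaw] about the fixed x, y, z axes, in that order (R = Rz(yaw) Ry(pitch) Rx(roll)).
In Python, from cell import sensors, vision, workorder, env gives the robot as it stands.
- The arm moves only by the tool drive_tool, never from a script. Its argument "moves" is a list of rows, each an object of numbers: "x", "y", "z": the shift along the tool's x, y, z in mm; "rx", "ry", "rz": the turn, a rotation vector about the tool's x, y, z in rad; "fingers": the closure, from -1 (fully open) to 1 (shut). In form: [{"x": .., "y": .., "z": .., "rx": .., "ry": .., "rz": .., "fingers": ..}, ...]. A call has 1 to 20 rows; each row is the pose to reach, as a shift and turn from the pose commanded when the call began, along the tool's axes at that moment; what a row does not reach only later rows make up. A row lasts 1/8 s, in which the tool goes at most 62.5 mm and 10.7 degrees, less where a joint would pass 70% of its speed; a pose out of reach is approached as far as the arm can. A call with a gripper value outside its range is refused whole. The fingers move at their own pace and stop on an object; "force" is the grip in N (left out, the last holds). Time passes only in rows, so rows that repeat a pose let the fingers close. It gives the time, the measured TCP pose, the force, the opening and the grip force at its end, in the units of the state.
- sensors.get_obs(): the state, without advancing time (a new reading comes with each control period).
- vision.read_camera(name): name is "side" or "top"; returns a dict with "image" (384x512x3 uint8, red, green, blue), "fx", "fy", "cx", "cy" (pixels), "R" (3x3) and "t" (3): a world point X has camera coordinates R X + t. Camera axes: x right, y down, z forward; pixel columns grow to the right and rows downward; lengths in m; the calibration is good to about 2 mm. A picture is of the moment at which its call begins. There is no depth.
- workorder.sign_off(): hands the job in; it is judged then, once.
The state is a dict: "time_s": time; "qpos": joint angles; "joint_velocities": joint speeds; "effort": joint torques, N m; "tool_pos": TCP position; "tool_rot": TCP orientation; "force": force on the tool from outside, world axes, zero at the start; "wrist_torque": the same for the moment, N m; "grip_width": finger opening in m; "grasp_force": force on a finger pad.
Only numpy, scipy, OpenCV 4.12 (cv2) and the standard library are available. Lean on these libraries where they do the work, as an engineer would, in place of code of your own. Each camera call takes 0.05 s, during which the arm holds its last target. There are 200 camera calls.

### The job

Stand the metal sleeve fully home in the round nest on top of the test fixture and let go of it, then take the probe by its handle out of its stand and lower its rod straight down through the sleeve, never letting the probe touch the sleeve or the fixture. Finish while still holding the probe still and upright, its rod in the middle of the bore and its tip about 15 mm below the sleeve's lower end; leave the weight, the jar and the mouse where they are.

Things in the scene. Friction and masses are not known exactly. Their poses are not given: they have to be found in the camera images.
- sleeve: the part under test: a plain bare-metal tube standing upright, loose, outside diameter 46 mm, bore diameter 26 mm right through, height 50 mm, 120 to 200 g. Starts on the bench. Origin at the centre of its lower end, z up along the bore.
- probe: the probe, 125 to 210 g, loose, starts upright in its stand: a round steel rod 10 mm in diameter and 90 mm long below a round black handle 28 mm in diameter and 60 mm long on the same axis. Origin at the tip of the rod (its lowest point), z up along the rod; the handle reaches from z = 90 mm to z = 150 mm.
- probe_shoulder (a point): a point on the probe's axis where the handle's flat underside meets the rod, 90 mm above the tip.
- stand: the probe's fixed stand: a black plate 64 x 64 mm, 10 mm thick, on four posts over a 70 x 70 mm foot; the plate's top is 105 mm above the bench and has a through hole 16 mm in diameter at its centre. The rod hangs in the hole, the handle's underside rests on the plate, and the tip is 15 mm above the bench. Origin at the centre of the foot's underside, on the bench.
- fixture: the fixed test fixture: a metal base 100 x 110 mm (its x by its y), four corner posts and a plate of the same size whose top is 80 mm above the bench; the nest is in the middle of the plate, and the space between plate and base (from 12 to 62 mm above the bench) is open. Origin at the centre of the base's underside, on the bench.
- nest (a point): the centre of the nest's floor, 70 mm above the bench: a round recess 52 mm in diameter and 10 mm deep, open above, with a 3 mm bevel round its rim (3 mm of play all round the sleeve), with a 34 mm hole on through the 8 mm floor below it. A seated sleeve's origin lies here and its top is 120 mm above the bench.
- weight: bystander: steel calibration weight with a knob on top, 42 mm in diameter, 58 mm high, solid; origin at the centre of its underside. On the bench beside the sleeve.
- jar: bystander: closed white jar with a grey cap, 50 mm in diameter, 55 mm high; origin at the centre of its underside. On the bench beside the sleeve.
- mouse: bystander: black computer mouse, 95 x 58 mm, 32 mm high; origin at the centre of its underside.

How it is judged:
By the outcome, as a careful person would: the job done as asked, in the order asked, and still so for the second after the job is handed in, while the arm keeps its last pose, push and grip.
It also fails if it takes over 61 s, if anything falls off the work surface, if the arm or the gripper's body presses on something with over 40 N, if the wrist force passes 120 N, or if a joint passes its speed limit or range.

## Working session

There is one attempt and no reset: what is moved stays moved. The work goes in short steps, Python scripts to look and compute and a tool call to move; the robot and the scene stay as the last step left them, time stands still between calls to the robot, and variables do not carry over. Pictures are saved under pics/ and viewed, at most 10 in all, crops included, and the job is handed in when it is done.

Besides the shell and the picture viewer there is one more tool, called after ">>>" as a command line: name --argument value ..., lists and objects as JSON in quotes. drive_tool: Moves the arm, as the interface text tells. Its arguments: {"type":"object","properties":{"moves":{"type":"array"},"force":{"type":"number"}},"required":["moves"]}

```bash
mkdir -p pics; ls
python3 - <<'E'
from cell import sensors, vision, env
import cv2
for n in("side","top"):
    c=vision.read_camera(n); cv2.imwrite(f"pics/{n}0.png",c["image"][:,:,::-1])
    print(n,c["fx"],c["fy"],c["cx"],c["cy"],c["R"],c["t"])
print(sensors.get_obs(),env.tip_extent)
E
```

```text
pics
side 364.83572172876376 364.83572172876376 254.6276423297716 193.75965775449663 [[-0.7354757  -0.67732249 -0.01759929]
 [-0.35962558  0.41225272 -0.83708849]
 [ 0.57423421 -0.60932909 -0.54678435]] [0.41601947 0.27068313 0.76242607]
top 405.80340259405347 405.80340259405347 258.00079593385504 190.5186188187315 [[-0.01953042 -0.99955398  0.02259198]
 [-0.99771096  0.01802126 -0.06517733]
 [ 0.06474112 -0.02381321 -0.99761792]] [0.02407013 0.56785275 1.01095251]
{'time_s': 0.1, 'qpos': array([65.09276323, 18.43348025, -4.01453202, 83.1664907 ,  1.29463421,
       78.54290174, -3.25977784]), 'joint_velocities': array([ 0.0261976 , -0.09886248, -0.03497519, -0.19807406,  0.02438033,
       -0.05828494,  0.06969509]), 'effort': array([ 2.54874822e-04, -4.92575455e+01, -4.05490408e-01, -3.13395989e+01,
       -6.39081490e-02,  3.95859755e-02,  7.40895030e-05]), 'tool_pos': array([ 0.28177138, -0.58521609,  0.22959831]), 'tool_rot': array([-1.79902335e+02,  5.48004140e-03,  2.57160052e+01]), 'force': array([ 0.65285371, -0.08397343,  0.05077915]), 'wrist_torque': array([-0.0099824 ,  0.0361636 ,  0.00879852]), 'grasp_force': 0.0, 'grip_width': 0.08699225267974135} 0.008
```

View pics/side0.png

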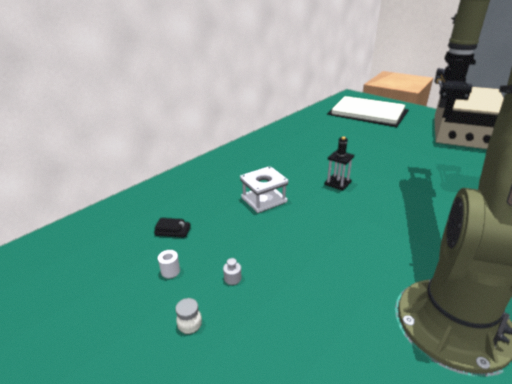

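View pics/top0.png

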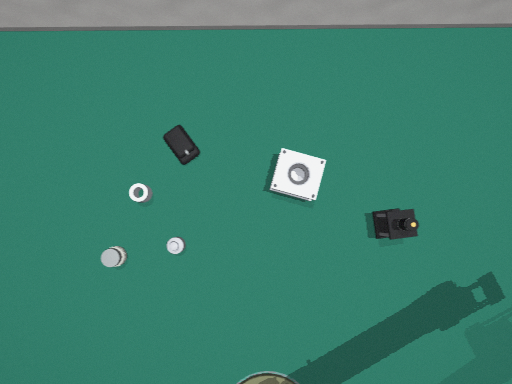

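```bash
cat > h.py <<'E'
import numpy as np, cv2
from cell import sensors, vision
def ray(c,u,v):
    d=np.asarray(c["R"]).T@np.array([(u-c["cx"])/c["fx"],(v-c["cy"])/c["fy"],1]); return -np.asarray(c["R"]).T@c["t"],d
def onz(c,u,v,z):
    o,d=ray(c,u,v); return o+d*(z-o[2])/d[2]
def proj(c,X):
    p=np.asarray(c["R"])@np.asarray(X)+c["t"]; return np.array([c["fx"]*p[0]/p[2]+c["cx"],c["fy"]*p[1]/p[2]+c["cy"]])
def tri(c1,p1,c2,p2):
    A=np.zeros((3,3));b=np.zeros(3)
    for c,p in((c1,p1),(c2,p2)):
        o,d=ray(c,*p);d=d/np.linalg.norm(d);M=np.eye(3)-np.outer(d,d);A+=M;b+=M@o
    return np.linalg.solve(A,b)
def crop(im,x,y,w,h,W,H):
    return cv2.resize(im[y:y+h,x:x+w],(W,H),interpolation=cv2.INTER_NEAREST)
E
python3 - <<'E'
from h import *
s=vision.read_camera("side");t=vision.read_camera("top")
a=np.hstack([crop(t["image"],120,170,44,50,264,300),crop(t["image"],266,145,66,75,264,300),crop(t["image"],370,200,52,59,264,300)])
b=np.hstack([crop(s["image"],148,242,44,50,264,300),crop(s["image"],235,155,60,68,264,300),crop(s["image"],315,132,52,59,264,300)])
cv2.imwrite("pics/c1.png",np.vstack([a,b])[:,:,::-1])
for n,c in(("s",s),("t",t)):
    im=c["image"].astype(int); m=((im.max(2)-im.min(2))<40).astype(np.uint8)
    m|=((im[:,:,1]<45)).astype(np.uint8)
    k,l,st,ce=cv2.connectedComponentsWithStats(m)
    for i in range(1,k):
        if 60<st[i,4]<6000: print(n,st[i],ce[i].round(1))
E
```

```text
s [ 328   97   80   30 1520] [369.6 110.7]
s [325 136  29  55 783] [339.3 166.8]
s [ 240  167   48   46 1554] [263.7 188.9]
s [154 218  36  20 581] [171.7 227.7]
s [158 250  22  29 507] [168.6 263.7]
s [223 258  18  27 389] [231.8 271.7]
s [176 298  26  36 742] [187.9 316. ]
t [163 125  37  40 818] [181.1 144.3]
t [ 269  148   57   53 2118] [297.3 174.7]
t [129 183  24  20 339] [140.  192.6]
t [ 372  209   47   31 1192] [394.3 223.5]
t [166 237  20  17 266] [175.5 244.8]
t [101 246  26  21 436] [113.6 256.4]
t [237 371  63  13 508] [268.4 378.6]
```

View pics/c1.png

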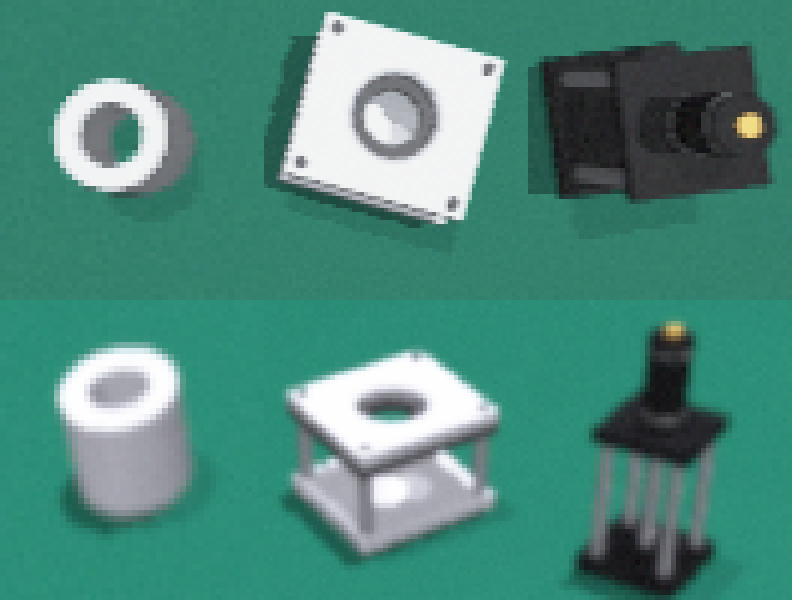

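Run:
```python
from h import *
s=vision.read_camera("side");t=vision.read_camera("top")
def comp(c,box,f):
    x,y,w,h=box; im=cv2.resize(c["image"][y:y+h,x:x+w],None,fx=8,fy=8,interpolation=cv2.INTER_CUBIC).astype(int)
    m=f(im).astype(np.uint8); cs,_=cv2.findContours(m,cv2.RETR_EXTERNAL,cv2.CHAIN_APPROX_NONE)
    k=max(cs,key=cv2.contourArea).astype(np.float32)
    return (k+0.5)/8-0.5+np.float32([x,y])
for th in(195,215,230):
  W=lambda im:im.min(2)>th
  for n,c,bs,bf in(("top",t,(122,175,40,36),(262,142,70,66)),("side",s,(150,244,40,46),(236,162,56,56))):
    k=comp(c,bs,W); w=np.array([onz(c,*p,0.05)[:2] for p in k[:,0]],np.float32)
    print(th,n,"sleeve",cv2.fitEllipse(w))
    k=comp(c,bf,W); w=np.array([onz(c,*p,0.08)[:2] for p in k[:,0]],np.float32)
    print("   fixture",cv2.minAreaRect(w))
Y=lambda im:(im[:,:,0]-im[:,:,2]>60)
a=comp(t,(395,205,30,35),Y).mean((0,1));b=comp(s,(330,130,24,20),Y).mean((0,1))
print("yellow",a,b,onz(t,*a,.165),onz(s,*b,.165),tri(t,a,s,b))
# nest: dark-ish disc inside plate
for c,bx in((t,(285,160,28,28)),(s,(252,172,26,12))):
    k=comp(c,bx,lambda im:im.min(2)<190); w=np.array([onz(c,*p,.08)[:2] for p in k[:,0]],np.float32); print("nest",cv2.fitEllipse(w))
# stand plate corners in top
print("plate px", onz(t,415,209.3,.105),onz(t,394.5,239,.105),onz(t,421,236,.105))
```

```text
195 top sleeve ((0.5677834749221802, 0.30710333585739136), (0.04369504377245903, 0.0448574498295784), 3.1617279052734375)
   fixture ((0.6012315154075623, -0.08107404410839081), (0.11210262030363083, 0.10509851574897766), 73.60818481445312)
195 side sleeve ((0.5680006146430969, 0.3055742681026459), (0.04580938071012497, 0.04876520112156868), 57.871829986572266)
   fixture ((0.6056793928146362, -0.08545339107513428), (0.11455360800027847, 0.10675585269927979), 73.75894927978516)
215 top sleeve ((0.5678001046180725, 0.3071835935115814), (0.0428607240319252, 0.04392748326063156), 4.711239337921143)
   fixture ((0.6034759283065796, -0.0818333774805069), (0.11106449365615845, 0.09969805181026459), 73.53759002685547)
215 side sleeve ((0.568205714225769, 0.30543777346611023), (0.044873643666505814, 0.046489257365465164), 58.97817611694336)
   fixture ((0.6058775782585144, -0.08557164669036865), (0.11255193501710892, 0.10388574749231339), 73.50448608398438)
230 top sleeve ((0.5678199529647827, 0.30726146697998047), (0.042063064873218536, 0.04280123487114906), 11.232339859008789)
   fixture (
[... 156 characters left out ...]
0773468), (0.043902259320020676, 0.044784899801015854), 53.78022384643555)
   fixture ((0.6060290932655334, -0.08562720566987991), (0.11073292791843414, 0.1011192575097084), 73.2423095703125)
yellow [412.98026 224.14473] [343.12695 137.67969] [ 0.47910232 -0.31968095  0.165     ] [ 0.4843324  -0.32788987  0.165     ] [ 0.47908052 -0.31776656  0.17001087]
nest ((0.6032774448394775, -0.08243540674448013), (0.0522683821618557, 0.05235343798995018), 59.97563934326172)
nest ((0.602547287940979, -0.0823630765080452), (0.04218621551990509, 0.04833326116204262), 137.12936401367188)
plate px [ 0.51200603 -0.35036206  0.105     ] [ 0.4440825 -0.2992494  0.105    ] [ 0.4497279  -0.36165135  0.105     ]
```

```bash
cat >> h.py <<'E'
from scipy.spatial.transform import Rotation as Ro
def delta(x,y,z,yaw,o=None):
    o=o or sensors.get_obs(); R=Ro.from_euler("xyz",o["tool_rot"],degrees=True); T=Ro.from_euler("xyz",[180,0,yaw],degrees=True)
    print("d mm",(R.inv().apply(np.array([x,y,z])-o["tool_pos"])*1000).round(1),"rv",(R.inv()*T).as_rotvec().round(4))
E
python3 - <<'E'
from h import *
t=vision.read_camera("top");s=vision.read_camera("side")
delta(.50,-.02,.23,80); delta(.568,.3064,.13,118);delta(.568,.3064,.024,118)
print("stand",onz(t,402.2,224.1,.105))
for p in((175.5,244.8),(113.6,256.4),(181,144)): print(onz(t,*p,.03))
E
```

```text
d mm [ 441.8 -415.     0.5] rv [-2.000e-04 -0.000e+00 -9.474e-01]
d mm [ 644.7 -679.5  100.5] rv [-2.0000e-04 -1.0000e-04 -1.6107e+00]
d mm [ 644.7 -679.5  206.5] rv [-2.0000e-04 -1.0000e-04 -1.6107e+00]
stand [ 0.47817863 -0.31874908  0.105     ]
[0.43656648 0.22044326 0.03      ]
[0.41139621 0.37228893 0.03      ]
[0.68817397 0.20507464 0.03      ]
```

>>> drive_tool --moves '[{"x": 17, "y": -16, "rz": -0.04, "fingers": -1}, {"x": 51, "y": -48, "rz": -0.11, "fingers": -1}, {"x": 88, "y": -83, "rz": -0.19, "fingers": -1}, {"x": 125, "y": -117, "rz": -0.27, "fingers": -1}, {"x": 162, "y": -152, "rz": -0.35, "fingers": -1}, {"x": 199, "y": -187, "rz": -0.43, "fingers": -1}, {"x": 236, "y": -222, "rz": -0.51, "fingers": -1}, {"x": 273, "y": -256, "rz": -0.59, "fingers": -1}, {"x": 310, "y": -291, "rz": -0.67, "fingers": -1}, {"x": 347, "y": -326, "rz": -0.75, "fingers": -1}, {"x": 384, "y": -361, "rz": -0.83, "fingers": -1}, {"x": 420, "y": -393, "rz": -0.91, "fingers": -1}, {"x": 450, "y": -425, "rz": -1.0, "fingers": -1}, {"x": 482, "y": -464, "z": 5, "rz": -1.1, "fingers": -1}, {"x": 514, "y": -505, "z": 15, "rz": -1.2, "fingers": -1}, {"x": 546, "y": -548, "z": 30, "rz": -1.3, "fingers": -1}, {"x": 578, "y": -590, "z": 45, "rz": -1.4, "fingers": -1}, {"x": 608, "y": -632, "z": 60, "rz": -1.5, "fingers": -1}, {"x": 632, "y": -662, "z": 72, "rz": -1.57, "fingers": -1}, {"x": 645, "y": -680, "z": 80, "rz": -1.61, "fingers": -1}]'

```text
invalid input at $.moves[0]: expected keys x, y, z, rx, ry, rz, fingers
```

Run:
```python
from h import *
delta(.568,.3064,.13,118);delta(.568,.3064,.024,118)
t=vision.read_camera("top");s=vision.read_camera("side");print(sensors.get_obs())
cv2.imwrite("pics/c2.png",np.hstack([crop(t["image"],80,130,120,130,400,433),crop(s["image"],110,180,120,130,400,433)])[:,:,::-1])
```

```text
d mm [ 644.7 -679.5  100.5] rv [-2.0000e-04 -1.0000e-04 -1.6107e+00]
d mm [ 644.7 -679.5  206.5] rv [-2.0000e-04 -1.0000e-04 -1.6107e+00]
{'time_s': 0.5, 'qpos': array([65.09376707, 18.39478592, -4.014626  , 83.10978222,  1.29600564,
       78.54083826, -3.26203397]), 'joint_velocities': array([-0.07652837, -0.11793828,  0.00693526, -0.10686828,  0.02286647,
       -0.11354081, -0.00091047]), 'effort': array([-4.87572579e-04, -4.90604603e+01, -4.02781293e-01, -3.12463546e+01,
       -6.36095367e-02,  3.45740374e-02,  5.80471624e-05]), 'tool_pos': array([ 0.28197696, -0.58565505,  0.23053429]), 'tool_rot': array([-1.79999780e+02,  4.25211646e-03,  2.57118457e+01]), 'force': array([ 0.13215671,  0.01605227, -0.74311093]), 'wrist_torque': array([-0.01498719,  0.01550023, -0.02530831]), 'grasp_force': 0.0, 'grip_width': 0.08704226942717935}
```

View pics/c2.png

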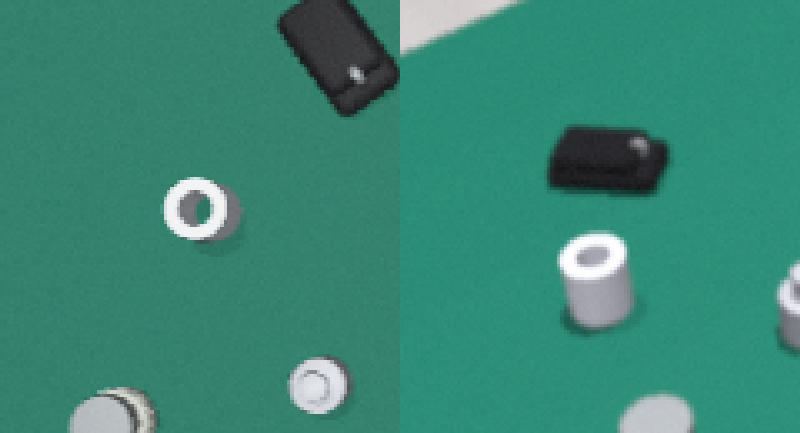

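The call was refused (all keys are needed), so the arm has not moved. The picture shows only the untouched sleeve near top pixel (139,192).

>>> drive_tool --moves '[{"x": 17, "y": -16, "z": 0, "rx": 0, "ry": 0, "rz": -0.04, "fingers": -1}, {"x": 51, "y": -48, "z": 0, "rx": 0, "ry": 0, "rz": -0.11, "fingers": -1}, {"x": 88, "y": -83, "z": 0, "rx": 0, "ry": 0, "rz": -0.19, "fingers": -1}, {"x": 125, "y": -117, "z": 0, "rx": 0, "ry": 0, "rz": -0.27, "fingers": -1}, {"x": 162, "y": -152, "z": 0, "rx": 0, "ry": 0, "rz": -0.35, "fingers": -1}, {"x": 199, "y": -187, "z": 0, "rx": 0, "ry": 0, "rz": -0.43, "fingers": -1}, {"x": 236, "y": -222, "z": 0, "rx": 0, "ry": 0, "rz": -0.51, "fingers": -1}, {"x": 273, "y": -256, "z": 0, "rx": 0, "ry": 0, "rz": -0.59, "fingers": -1}, {"x": 310, "y": -291, "z": 0, "rx": 0, "ry": 0, "rz": -0.67, "fingers": -1}, {"x": 347, "y": -326, "z": 0, "rx": 0, "ry": 0, "rz": -0.75, "fingers": -1}, {"x": 384, "y": -361, "z": 0, "rx": 0, "ry": 0, "rz": -0.83, "fingers": -1}, {"x": 420, "y": -393, "z": 0, "rx": 0, "ry": 0, "rz": -0.91, "fingers": -1}, {"x": 450, "y": -425, "z": 0, "rx": 0, "ry": 0, "rz": -1.0, "fingers": -1}, {"x": 482, "y": -464, "z": 5, "rx": 0, "ry": 0, "rz": -1.1, "fingers": -1}, {"x": 514, "y": -505, "z": 15, "rx": 0, "ry": 0, "rz": -1.2, "fingers": -1}, {"x": 546, "y": -548, "z": 30, "rx": 0, "ry": 0, "rz": -1.3, "fingers": -1}, {"x": 578, "y": -590, "z": 45, "rx": 0, "ry": 0, "rz": -1.4, "fingers": -1}, {"x": 608, "y": -632, "z": 60, "rx": 0, "ry": 0, "rz": -1.5, "fingers": -1}, {"x": 632, "y": -662, "z": 72, "rx": 0, "ry": 0, "rz": -1.57, "fingers": -1}, {"x": 645, "y": -680, "z": 80, "rx": 0, "ry": 0, "rz": -1.61, "fingers": -1}]'

```text
time_s: 3.0
tool_pos: [0.5676, 0.3093, 0.1497]
tool_rot: [-180.0, -0.1, 118.2]
force: [-0.2, 0.9, -0.1]
grip_width: 0.0871
grasp_force: 0.0
```

Run:
```python
from h import *
delta(.568,.3064,.08,118);delta(.568,.3064,.024,118)
o=sensors.get_obs();print(o["tool_pos"],o["tool_rot"],o["qpos"],o["time_s"])
```

```text
d mm [-2.9 -1.  69.7] rv [-0.0006 -0.0014  0.003 ]
d mm [ -3.   -0.9 125.7] rv [-0.0006 -0.0014  0.003 ]
[0.56757335 0.30933071 0.14965965] [-1.79967837e+02 -8.08313434e-02  1.18173019e+02] [  4.81792932  28.04096633 -47.57596023  88.19308815  21.16327809
  73.1994563  -17.40211481] 3.0
```

>>> drive_tool --force 25 --moves '[{"x": 0, "y": 0, "z": 10, "rx": 0, "ry": 0, "rz": 0, "fingers": -1}, {"x": 0, "y": 0, "z": 35, "rx": 0, "ry": 0, "rz": 0, "fingers": -1}, {"x": 0, "y": 0, "z": 60, "rx": 0, "ry": 0, "rz": 0, "fingers": -1}, {"x": 0, "y": 0, "z": 85, "rx": 0, "ry": 0, "rz": 0, "fingers": -1}, {"x": 0, "y": 0, "z": 105, "rx": 0, "ry": 0, "rz": 0, "fingers": -1}, {"x": 0, "y": 0, "z": 118, "rx": 0, "ry": 0, "rz": 0, "fingers": -1}, {"x": 0, "y": 0, "z": 126, "rx": 0, "ry": 0, "rz": 0, "fingers": -1}, {"x": 0, "y": 0, "z": 126, "rx": 0, "ry": 0, "rz": 0, "fingers": -1}, {"x": 0, "y": 0, "z": 126, "rx": 0, "ry": 0, "rz": 0, "fingers": -1}, {"x": 0, "y": 0, "z": 126, "rx": 0, "ry": 0, "rz": 0, "fingers": -0.5}, {"x": 0, "y": 0, "z": 126, "rx": 0, "ry": 0, "rz": 0, "fingers": 0}, {"x": 0, "y": 0, "z": 126, "rx": 0, "ry": 0, "rz": 0, "fingers": 1}, {"x": 0, "y": 0, "z": 126, "rx": 0, "ry": 0, "rz": 0, "fingers": 1}, {"x": 0, "y": 0, "z": 126, "rx": 0, "ry": 0, "rz": 0, "fingers": 1}, {"x": 0, "y": 0, "z": 126, "rx": 0, "ry": 0, "rz": 0, "fingers": 1}, {"x": 0, "y": 0, "z": 126, "rx": 0, "ry": 0, "rz": 0, "fingers": 1}, {"x": 0, "y": 0, "z": 126, "rx": 0, "ry": 0, "rz": 0, "fingers": 1}]'

```text
time_s: 5.12
tool_pos: [0.568, 0.3068, 0.0245]
tool_rot: [-180.0, 0.0, 118.0]
force: [0.0, -1.2, 0.6]
grip_width: 0.0457
grasp_force: 25.0
```

Run:
```python
from h import *
o=sensors.get_obs();print(o["tool_pos"],o["tool_rot"],o["qpos"],o["time_s"],o["grip_width"],o["grasp_force"],o["force"])
delta(.568,.3064,.16,118);delta(.6035,-.0828,.16,83)
```

```text
[0.56801576 0.30682011 0.02452237] [-1.79990040e+02  6.48974816e-03  1.17963413e+02] [  2.41838603  34.94711744 -43.79119484  94.36200846  26.77053171
  61.6753838  -21.24452684] 5.125 0.04565693130400256 24.99952650279949 [ 0.01245827 -1.17324672  0.61437611]
d mm [  -0.4   -0.2 -135.5] rv [-0.0002  0.0001 -0.0006]
d mm [-360.8 -151.4 -135.4] rv [-1.000e-04  2.000e-04  6.102e-01]
```

>>> drive_tool --moves '[{"x": 0, "y": 0, "z": -10, "rx": 0, "ry": 0, "rz": 0, "fingers": 1}, {"x": 0, "y": 0, "z": -40, "rx": 0, "ry": 0, "rz": 0, "fingers": 1}, {"x": 0, "y": 0, "z": -75, "rx": 0, "ry": 0, "rz": 0, "fingers": 1}, {"x": -6, "y": -3, "z": -105, "rx": 0, "ry": 0, "rz": 0.01, "fingers": 1}, {"x": -24, "y": -10, "z": -125, "rx": 0, "ry": 0, "rz": 0.04, "fingers": 1}, {"x": -54, "y": -23, "z": -135, "rx": 0, "ry": 0, "rz": 0.09, "fingers": 1}, {"x": -90, "y": -38, "z": -135, "rx": 0, "ry": 0, "rz": 0.15, "fingers": 1}, {"x": -126, "y": -53, "z": -135, "rx": 0, "ry": 0, "rz": 0.21, "fingers": 1}, {"x": -162, "y": -68, "z": -135, "rx": 0, "ry": 0, "rz": 0.27, "fingers": 1}, {"x": -198, "y": -83, "z": -135, "rx": 0, "ry": 0, "rz": 0.33, "fingers": 1}, {"x": -234, "y": -98, "z": -135, "rx": 0, "ry": 0, "rz": 0.39, "fingers": 1}, {"x": -270, "y": -113, "z": -135, "rx": 0, "ry": 0, "rz": 0.45, "fingers": 1}, {"x": -306, "y": -128, "z": -135, "rx": 0, "ry": 0, "rz": 0.51, "fingers": 1}, {"x": -336, "y": -141, "z": -135, "rx": 0, "ry": 0, "rz": 0.57, "fingers": 1}, {"x": -354, "y": -148, "z": -135, "rx": 0, "ry": 0, "rz": 0.6, "fingers": 1}, {"x": -361, "y": -151, "z": -135, "rx": 0, "ry": 0, "rz": 0.61, "fingers": 1}, {"x": -361, "y": -151, "z": -135, "rx": 0, "ry": 0, "rz": 0.61, "fingers": 1}, {"x": -361, "y": -151, "z": -135, "rx": 0, "ry": 0, "rz": 0.61, "fingers": 1}]'

```text
time_s: 7.38
tool_pos: [0.604, -0.0808, 0.1596]
tool_rot: [-180.0, -0.0, 83.2]
force: [-0.4, 1.1, -1.0]
grip_width: 0.0455
grasp_force: 25.0
```

Run:
```python
from h import *
o=sensors.get_obs();print(o["tool_pos"],o["tool_rot"],o["qpos"],o["time_s"],o["grip_width"],o["grasp_force"],o["force"])
delta(.6035,-.0828,.0945,83)
t=vision.read_camera("top");s=vision.read_camera("side")
cv2.imwrite("pics/c3.png",np.hstack([crop(t["image"],250,125,80,100,400,500),crop(s["image"],225,120,80,100,400,500)])[:,:,::-1])
```

```text
[ 0.60400897 -0.08077402  0.1595922 ] [-1.79994762e+02 -4.94382236e-02  8.31722302e+01] [ 34.64323744  19.59490483 -36.00582787  93.42575455  11.98958297
  70.90275529 -10.5550328 ] 7.375 0.04547888501870741 24.999733052764654 [-0.38000078  1.10020993 -1.04298759]
d mm [-2.1 -0.3 65.1] rv [-0.0001 -0.0009  0.003 ]
```

View pics/c3.png

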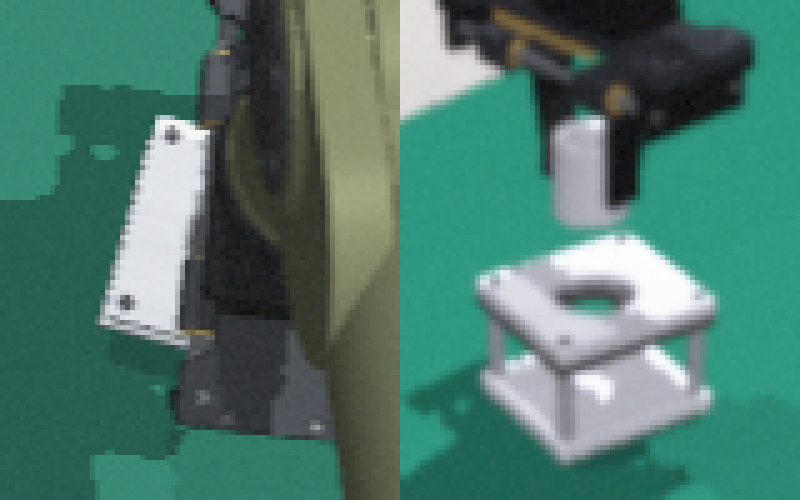

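The side view shows the sleeve held upright over the nest (sleeve x≈343, nest x≈344 in full-image pixels); the top view is blocked by the arm. Lowering.

>>> drive_tool --moves '[{"x": 0, "y": 0, "z": 8, "rx": 0, "ry": 0, "rz": 0, "fingers": 1}, {"x": 0, "y": 0, "z": 20, "rx": 0, "ry": 0, "rz": 0, "fingers": 1}, {"x": 0, "y": 0, "z": 32, "rx": 0, "ry": 0, "rz": 0, "fingers": 1}, {"x": 0, "y": 0, "z": 42, "rx": 0, "ry": 0, "rz": 0, "fingers": 1}, {"x": 0, "y": 0, "z": 48, "rx": 0, "ry": 0, "rz": 0, "fingers": 1}, {"x": 0, "y": 0, "z": 52, "rx": 0, "ry": 0, "rz": 0, "fingers": 1}, {"x": 0, "y": 0, "z": 55, "rx": 0, "ry": 0, "rz": 0, "fingers": 1}, {"x": 0, "y": 0, "z": 58, "rx": 0, "ry": 0, "rz": 0, "fingers": 1}, {"x": 0, "y": 0, "z": 60, "rx": 0, "ry": 0, "rz": 0, "fingers": 1}, {"x": 0, "y": 0, "z": 60, "rx": 0, "ry": 0, "rz": 0, "fingers": 1}]'

```text
time_s: 8.72
tool_pos: [0.6039, -0.0828, 0.0995]
tool_rot: [-180.0, 0.0, 83.0]
force: [0.7, 0.4, -0.8]
grip_width: 0.0455
grasp_force: 25.0
```

Run:
```python
from h import *
o=sensors.get_obs();print(o["tool_pos"],o["tool_rot"],o["force"],o["wrist_torque"])
s=vision.read_camera("side")
cv2.imwrite("pics/c4.png",crop(s["image"],235,140,60,60,480,480)[:,:,::-1])
```

```text
[ 0.60390909 -0.08282242  0.09946669] [-1.79992094e+02  5.32661374e-03  8.30100542e+01] [ 0.70844565  0.43682208 -0.77659007] [-0.03277159 -0.0718264  -0.01245116]
```

View pics/c4.png

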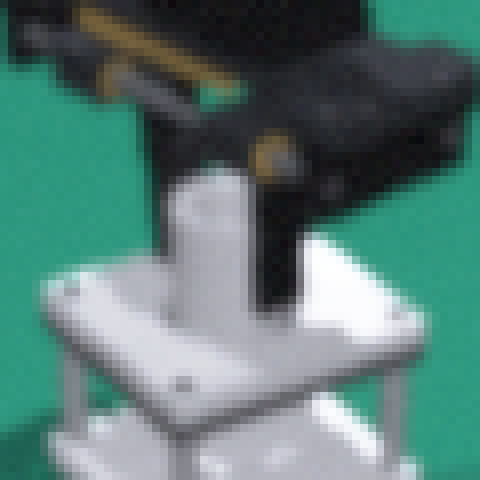

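The sleeve is inside the nest rim, with no contact force yet. Lowering the last 5 mm.

>>> drive_tool --moves '[{"x": 0, "y": 0, "z": 2, "rx": 0, "ry": 0, "rz": 0, "fingers": 1}, {"x": 0, "y": 0, "z": 3.5, "rx": 0, "ry": 0, "rz": 0, "fingers": 1}, {"x": 0, "y": 0, "z": 4.5, "rx": 0, "ry": 0, "rz": 0, "fingers": 1}, {"x": 0, "y": 0, "z": 5, "rx": 0, "ry": 0, "rz": 0, "fingers": 1}, {"x": 0, "y": 0, "z": 5, "rx": 0, "ry": 0, "rz": 0, "fingers": 1}]'

```text
time_s: 9.4
tool_pos: [0.604, -0.0828, 0.0945]
tool_rot: [-180.0, 0.0, 83.0]
force: [0.8, -0.0, -0.7]
grip_width: 0.046
grasp_force: 25.0
```

>>> drive_tool --moves '[{"x": 0, "y": 0, "z": 0.5, "rx": 0, "ry": 0, "rz": 0, "fingers": 1}, {"x": 0, "y": 0, "z": 0.5, "rx": 0, "ry": 0, "rz": 0, "fingers": 1}]'

```text
time_s: 9.65
tool_pos: [0.6041, -0.0828, 0.0944]
tool_rot: [180.0, 0.0, 83.0]
force: [-1.9, -0.3, 1.4]
grip_width: 0.0456
grasp_force: 25.0
```

>>> drive_tool --moves '[{"x": 0, "y": 0, "z": 0, "rx": 0, "ry": 0, "rz": 0, "fingers": 0.0}, {"x": 0, "y": 0, "z": 0, "rx": 0, "ry": 0, "rz": 0, "fingers": -0.3}, {"x": 0, "y": 0, "z": 0, "rx": 0, "ry": 0, "rz": 0, "fingers": -0.7}, {"x": 0, "y": 0, "z": 0, "rx": 0, "ry": 0, "rz": 0, "fingers": -1}, {"x": 0, "y": 0, "z": 0, "rx": 0, "ry": 0, "rz": 0, "fingers": -1}, {"x": 0, "y": 0, "z": 0, "rx": 0, "ry": 0, "rz": 0, "fingers": -1}]'

```text
time_s: 10.4
tool_pos: [0.604, -0.0828, 0.094]
tool_rot: [180.0, 0.0, 83.0]
force: [-0.7, 0.4, -0.1]
grip_width: 0.0842
grasp_force: 0.0
```

Run:
```python
from h import *
o=sensors.get_obs();print(o["tool_pos"],o["tool_rot"],o["qpos"],o["force"],o["grip_width"])
delta(.604,-.0828,.19,83); delta(.54,-.21,.26,70);delta(.478,-.318,.26,57);delta(.478,-.318,.129,57)
```

```text
[ 0.6039738  -0.08277632  0.09397998] [1.79999904e+02 4.93067988e-03 8.30165485e+01] [ 33.75883145  23.09925977 -34.91844134  97.17902785  14.44067562
  64.27146237 -12.30858008] [-0.65950414  0.39800309 -0.08559274] 0.08423699413310587
d mm [ -0.   0. -96.] rv [0.     0.0001 0.0003]
d mm [-134.1  -48.  -166. ] rv [0.000e+00 1.000e-04 2.272e-01]
d mm [-248.8  -96.4 -166. ] rv [0.000e+00 1.000e-04 4.541e-01]
d mm [-248.8  -96.4  -35. ] rv [0.000e+00 1.000e-04 4.541e-01]
```

>>> drive_tool --moves '[{"x": 0, "y": 0, "z": -8, "rx": 0, "ry": 0, "rz": 0, "fingers": -1}, {"x": 0, "y": 0, "z": -30, "rx": 0, "ry": 0, "rz": 0, "fingers": -1}, {"x": 0, "y": 0, "z": -65, "rx": 0, "ry": 0, "rz": 0, "fingers": -1}, {"x": 0, "y": 0, "z": -105, "rx": 0, "ry": 0, "rz": 0, "fingers": -1}, {"x": -15, "y": -6, "z": -140, "rx": 0, "ry": 0, "rz": 0.03, "fingers": -1}, {"x": -45, "y": -17, "z": -160, "rx": 0, "ry": 0, "rz": 0.08, "fingers": -1}, {"x": -83, "y": -31, "z": -166, "rx": 0, "ry": 0, "rz": 0.15, "fingers": -1}, {"x": -123, "y": -46, "z": -166, "rx": 0, "ry": 0, "rz": 0.22, "fingers": -1}, {"x": -163, "y": -62, "z": -166, "rx": 0, "ry": 0, "rz": 0.29, "fingers": -1}, {"x": -200, "y": -77, "z": -166, "rx": 0, "ry": 0, "rz": 0.36, "fingers": -1}, {"x": -230, "y": -89, "z": -166, "rx": 0, "ry": 0, "rz": 0.42, "fingers": -1}, {"x": -245, "y": -95, "z": -166, "rx": 0, "ry": 0, "rz": 0.45, "fingers": -1}, {"x": -249, "y": -96, "z": -166, "rx": 0, "ry": 0, "rz": 0.454, "fingers": -1}, {"x": -249, "y": -96, "z": -166, "rx": 0, "ry": 0, "rz": 0.454, "fingers": -1}, {"x": -249, "y": -96, "z": -166, "rx": 0, "ry": 0, "rz": 0.454, "fingers": -1}]'

```text
time_s: 12.28
tool_pos: [0.4794, -0.3167, 0.2601]
tool_rot: [-180.0, -0.0, 57.2]
force: [-0.4, 0.3, 0.5]
grip_width: 0.0866
grasp_force: 0.0
```

Run:
```python
from h import *
o=sensors.get_obs();print(o["tool_pos"],o["tool_rot"],o["qpos"],o["force"],o["grip_width"],o["time_s"])
delta(.4785,-.3185,.129,57)
t=vision.read_camera("top");s=vision.read_camera("side")
np.savez("pics/after.npz",t=t["image"],s=s["image"])
cv2.imwrite("pics/c5.png",np.vstack([np.hstack([crop(t["image"],266,145,66,50,400,300),crop(s["image"],230,150,66,50,400,300)]),np.hstack([crop(t["image"],350,170,100,75,400,300),crop(s["image"],290,100,100,75,400,300)])])[:,:,::-1])
```

```text
[ 0.47936892 -0.31665996  0.26006743] [-1.79999148e+02 -3.78756506e-02  5.71667658e+01] [ 53.20814433   9.96498625 -25.33273811  90.95924027   4.2728465
  80.04243113  -5.36264821] [-0.41900194  0.25352359  0.46310684] 0.08663617133864927 12.275
d mm [ -2.1   0.3 131.1] rv [-0.     -0.0007  0.0029]
```

View pics/c5.png

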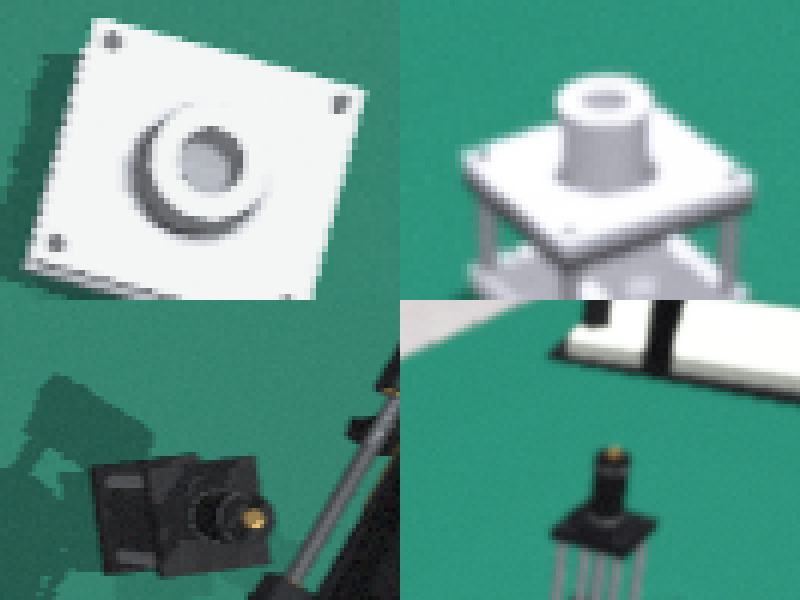

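Run:
```python
from h import *
t=vision.read_camera("top");s=vision.read_camera("side")
d=np.array([np.sin(np.radians(57)),-np.cos(np.radians(57)),0])
for sg in(-1,1): print("tip",proj(s,np.array([.479,-.318,.252])+sg*.05*d),proj(t,np.array([.479,-.318,.252])+sg*.05*d))
for n,c,z in(("t",t,.12),("s",s,.12)):
    u,v=proj(c,[.604,-.0828,z]).round().astype(int); print(n,u,v)
    w=9; im=cv2.resize(c["image"][v-w:v+w+1,u-w:u+w+1],None,fx=8,fy=8,interpolation=cv2.INTER_CUBIC).min(2)
    for th in(205,215,225):
        m=(im<th).astype(np.uint8); cs,_=cv2.findContours(m,cv2.RETR_LIST,cv2.CHAIN_APPROX_NONE)
        for k in cs:
            if cv2.contourArea(k)>400 and len(k)>20:
                p=(k[:,0].astype(float)+.5)/8-.5+[u-w,v-w]; W=np.array([onz(c,*q,z)[:2] for q in p],np.float32); e=cv2.fitEllipse(W); print(n,th,np.round(e[0],4),np.round(e[1],4))
```

```text
tip [354.11176873 118.45137678] [417.23632194 246.74586413]
tip [339.00083715 106.92776474] [442.63368098 203.41191041]
t 301 171
t 205 [ 0.5867 -0.0651] [0.0075 0.0123]
t 205 [ 0.6043 -0.0826] [0.025  0.0261]
t 215 [ 0.5854 -0.0969] [0.005  0.0112]
t 215 [ 0.5868 -0.0653] [0.0079 0.0127]
t 215 [ 0.6043 -0.0825] [0.0257 0.0267]
t 225 [ 0.586  -0.0975] [0.0055 0.0141]
t 225 [ 0.5869 -0.0654] [0.0082 0.0131]
t 225 [ 0.6042 -0.0824] [0.0264 0.0273]
s 263 167
s 205 [ 0.6054 -0.0854] [0.0135 0.0202]
s 205 [ 0.6086 -0.0872] [0.0589 0.1332]
s 215 [ 0.6055 -0.0854] [0.0165 0.0212]
s 215 [ 0.6084 -0.0869] [0.0589 0.1344]
s 225 [ 0.6057 -0.0854] [0.0195 0.0224]
s 225 [ 0.6082 -0.0867] [0.0588 0.1358]
```

>>> drive_tool --force 35 --moves '[{"x": 0, "y": 0, "z": 10, "rx": 0, "ry": 0, "rz": 0, "fingers": -1}, {"x": 0, "y": 0, "z": 35, "rx": 0, "ry": 0, "rz": 0, "fingers": -1}, {"x": 0, "y": 0, "z": 62, "rx": 0, "ry": 0, "rz": 0, "fingers": -1}, {"x": 0, "y": 0, "z": 88, "rx": 0, "ry": 0, "rz": 0, "fingers": -1}, {"x": 0, "y": 0, "z": 110, "rx": 0, "ry": 0, "rz": 0, "fingers": -1}, {"x": 0, "y": 0, "z": 124, "rx": 0, "ry": 0, "rz": 0, "fingers": -1}, {"x": 0, "y": 0, "z": 131, "rx": 0, "ry": 0, "rz": 0, "fingers": -1}, {"x": 0, "y": 0, "z": 131, "rx": 0, "ry": 0, "rz": 0, "fingers": -1}, {"x": 0, "y": 0, "z": 131, "rx": 0, "ry": 0, "rz": 0, "fingers": -1}, {"x": 0, "y": 0, "z": 131, "rx": 0, "ry": 0, "rz": 0, "fingers": -0.5}, {"x": 0, "y": 0, "z": 131, "rx": 0, "ry": 0, "rz": 0, "fingers": 0}, {"x": 0, "y": 0, "z": 131, "rx": 0, "ry": 0, "rz": 0, "fingers": 0.2}, {"x": 0, "y": 0, "z": 131, "rx": 0, "ry": 0, "rz": 0, "fingers": 1}, {"x": 0, "y": 0, "z": 131, "rx": 0, "ry": 0, "rz": 0, "fingers": 1}, {"x": 0, "y": 0, "z": 131, "rx": 0, "ry": 0, "rz": 0, "fingers": 1}, {"x": 0, "y": 0, "z": 131, "rx": 0, "ry": 0, "rz": 0, "fingers": 1}, {"x": 0, "y": 0, "z": 131, "rx": 0, "ry": 0, "rz": 0, "fingers": 1}]'

```text
time_s: 14.6
tool_pos: [0.4785, -0.3184, 0.1291]
tool_rot: [180.0, 0.0, 57.0]
force: [-0.2, 0.1, -0.6]
grip_width: 0.0272
grasp_force: 35.0
```

Run:
```python
from h import *
o=sensors.get_obs();print(o["tool_pos"],o["tool_rot"],o["force"],o["wrist_torque"],o["grip_width"],o["time_s"])
```

```text
[ 0.47854507 -0.31837243  0.12910195] [1.79972445e+02 1.85406018e-03 5.69987771e+01] [-0.2233477   0.13775748 -0.56332011] [-0.07690415 -0.19808153  0.03263697] 0.02715381639465158 14.6
```

>>> drive_tool --moves '[{"x": 0, "y": 0, "z": -5, "rx": 0, "ry": 0, "rz": 0, "fingers": 1}, {"x": 0, "y": 0, "z": -20, "rx": 0, "ry": 0, "rz": 0, "fingers": 1}, {"x": 0, "y": 0, "z": -40, "rx": 0, "ry": 0, "rz": 0, "fingers": 1}, {"x": 0, "y": 0, "z": -60, "rx": 0, "ry": 0, "rz": 0, "fingers": 1}, {"x": 0, "y": 0, "z": -80, "rx": 0, "ry": 0, "rz": 0, "fingers": 1}, {"x": 0, "y": 0, "z": -100, "rx": 0, "ry": 0, "rz": 0, "fingers": 1}, {"x": 0, "y": 0, "z": -120, "rx": 0, "ry": 0, "rz": 0, "fingers": 1}, {"x": 0, "y": 0, "z": -135, "rx": 0, "ry": 0, "rz": 0, "fingers": 1}, {"x": 0, "y": 0, "z": -145, "rx": 0, "ry": 0, "rz": 0, "fingers": 1}, {"x": 0, "y": 0, "z": -150, "rx": 0, "ry": 0, "rz": 0, "fingers": 1}, {"x": 0, "y": 0, "z": -150, "rx": 0, "ry": 0, "rz": 0, "fingers": 1}, {"x": 0, "y": 0, "z": -150, "rx": 0, "ry": 0, "rz": 0, "fingers": 1}]'

```text
time_s: 16.1
tool_pos: [0.4781, -0.3181, 0.2783]
tool_rot: [-179.9, -0.0, 57.0]
force: [-0.6, 0.8, -2.3]
grip_width: 0.0273
grasp_force: 35.0
```

Run:
```python
from h import *
o=sensors.get_obs();print(o["tool_pos"],o["tool_rot"],o["force"],o["wrist_torque"],o["grip_width"],o["time_s"])
delta(.6042,-.0828,.279,83)
t=vision.read_camera("top");s=vision.read_camera("side")
for z in(.015+.15,.105+.15): print(proj(s,[*o["tool_pos"][:2],z]),proj(t,[*o["tool_pos"][:2],z]))
cv2.imwrite("pics/c6.png",np.hstack([crop(t["image"],370,170,80,100,400,500),crop(s["image"],303,70,80,100,400,500)])[:,:,::-1])
```

```text
[ 0.47808054 -0.31811209  0.27830807] [-1.79928177e+02 -1.42025963e-03  5.69986859e+01] [-0.57370994  0.82414736 -2.2502304 ] [-0.01715822 -0.07589564  0.034986  ] 0.027304203978690364 16.1
d mm [266.  -22.4  -0.7] rv [-1.200e-03 -3.000e-04 -4.538e-01]
[343.22018474 139.21877897] [412.28837304 224.62914719]
[346.68541234 111.57443075] [430.74914742 225.48717731]
```

View pics/c6.png

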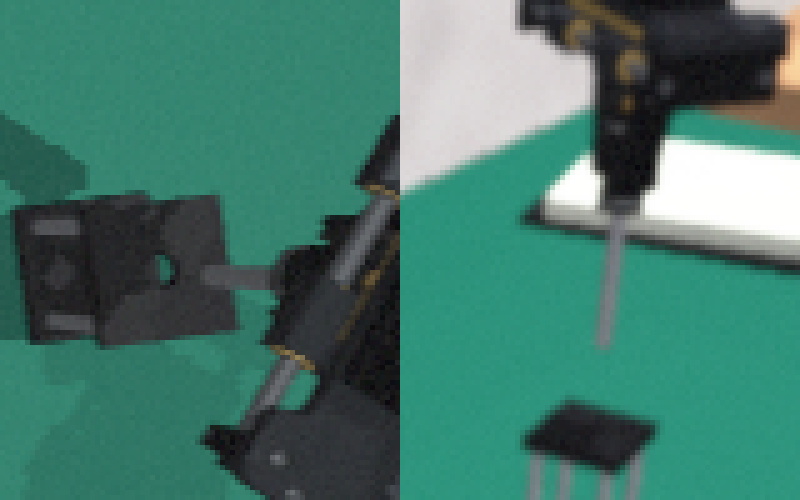

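The rod hangs straight. Its tip is at side pixel (343,139) and, after adding the radius, top pixel (412,224.5), both matching the prediction for the TCP axis. Moving it over the sleeve.

>>> drive_tool --moves '[{"x": 5, "y": 0, "z": 0, "rx": 0, "ry": 0, "rz": -0.01, "fingers": 1}, {"x": 20, "y": -2, "z": 0, "rx": 0, "ry": 0, "rz": -0.035, "fingers": 1}, {"x": 43, "y": -4, "z": 0, "rx": 0, "ry": 0, "rz": -0.075, "fingers": 1}, {"x": 70, "y": -6, "z": 0, "rx": 0, "ry": 0, "rz": -0.12, "fingers": 1}, {"x": 98, "y": -8, "z": 0, "rx": 0, "ry": 0, "rz": -0.167, "fingers": 1}, {"x": 126, "y": -11, "z": 0, "rx": 0, "ry": 0, "rz": -0.215, "fingers": 1}, {"x": 154, "y": -13, "z": 0, "rx": 0, "ry": 0, "rz": -0.263, "fingers": 1}, {"x": 182, "y": -16, "z": 0, "rx": 0, "ry": 0, "rz": -0.31, "fingers": 1}, {"x": 209, "y": -18, "z": 0, "rx": 0, "ry": 0, "rz": -0.356, "fingers": 1}, {"x": 234, "y": -20, "z": 0, "rx": 0, "ry": 0, "rz": -0.4, "fingers": 1}, {"x": 253, "y": -22, "z": 0, "rx": 0, "ry": 0, "rz": -0.432, "fingers": 1}, {"x": 263, "y": -22.6, "z": 0, "rx": 0, "ry": 0, "rz": -0.449, "fingers": 1}, {"x": 266, "y": -23, "z": 0, "rx": 0, "ry": 0, "rz": -0.454, "fingers": 1}, {"x": 266, "y": -23, "z": 0, "rx": 0, "ry": 0, "rz": -0.454, "fingers": 1}, {"x": 266, "y": -23, "z": 0, "rx": 0, "ry": 0, "rz": -0.454, "fingers": 1}, {"x": 266, "y": -23, "z": 0, "rx": 0, "ry": 0, "rz": -0.454, "fingers": 1}, {"x": 266, "y": -23, "z": 0, "rx": 0, "ry": 0, "rz": -0.454, "fingers": 1}]'

```text
time_s: 18.32
tool_pos: [0.6039, -0.083, 0.2791]
tool_rot: [180.0, 0.0, 83.0]
force: [0.2, 0.4, -1.4]
grip_width: 0.0274
grasp_force: 35.0
```

Run:
```python
from h import *
o=sensors.get_obs();print(o["tool_pos"],o["tool_rot"],o["force"],o["qpos"],o["grip_width"],o["time_s"])
delta(.6043,-.0827,.169,83)
t=vision.read_camera("top");s=vision.read_camera("side")
z0=o["tool_pos"][2]-.114
for z in(z0,z0+.09): print(proj(s,[*o["tool_pos"][:2],z]),proj(t,[*o["tool_pos"][:2],z]))
print("bore top",proj(s,[.6043,-.0827,.12]),proj(t,[.6043,-.0827,.12]))
cv2.imwrite("pics/c7.png",np.hstack([crop(t["image"],275,130,60,90,400,600),crop(s["image"],235,100,60,90,400,600)])[:,:,::-1])
```

```text
[ 0.60389113 -0.08304697  0.27909905] [1.79994096e+02 1.48812955e-02 8.29718677e+01] [ 0.21920892  0.3943941  -1.42724375] [ 35.5656985   15.74522135 -37.14357327  83.93894492   9.50807608
  83.48087026  -8.64575021] 0.02738023761059833 18.325
d mm [  0.4   0.4 110.1] rv [ 0.0001  0.0003 -0.0005]
[263.22932367 153.19038579] [303.28420587 169.06346601]
[263.07781956 124.29511308] [309.41673656 163.66334107]
bore top [263.12130849 166.69154447] [300.50016997 171.20382434]
```

View pics/c7.png

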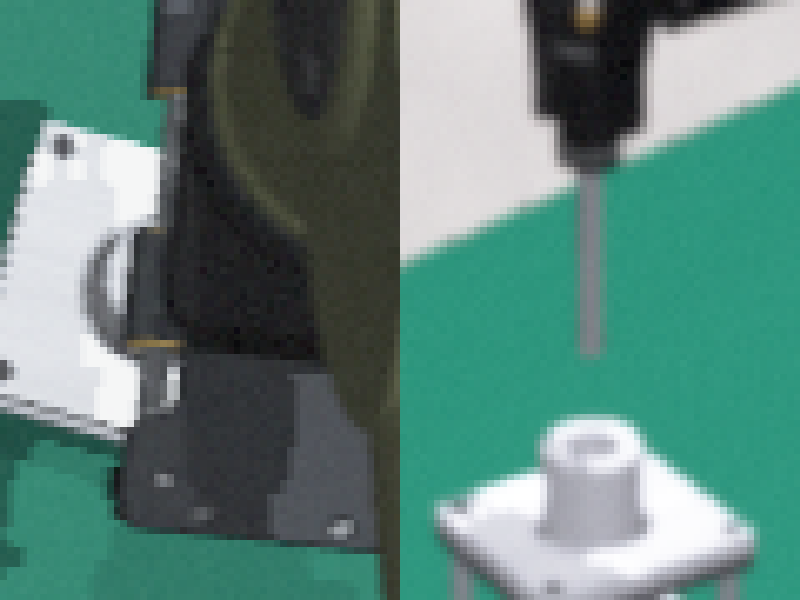

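The side view shows the rod upright over the bore: rod at column 263.0, sleeve rim centre at 263.2, row about 166.5. The top view is blocked. Lowering.

>>> drive_tool --moves '[{"x": 0.4, "y": 0.3, "z": 3, "rx": 0, "ry": 0, "rz": 0, "fingers": 1}, {"x": 0.4, "y": 0.3, "z": 10, "rx": 0, "ry": 0, "rz": 0, "fingers": 1}, {"x": 0.4, "y": 0.3, "z": 18, "rx": 0, "ry": 0, "rz": 0, "fingers": 1}, {"x": 0.4, "y": 0.3, "z": 26, "rx": 0, "ry": 0, "rz": 0, "fingers": 1}, {"x": 0.4, "y": 0.3, "z": 34, "rx": 0, "ry": 0, "rz": 0, "fingers": 1}, {"x": 0.4, "y": 0.3, "z": 42, "rx": 0, "ry": 0, "rz": 0, "fingers": 1}, {"x": 0.4, "y": 0.3, "z": 50, "rx": 0, "ry": 0, "rz": 0, "fingers": 1}, {"x": 0.4, "y": 0.3, "z": 58, "rx": 0, "ry": 0, "rz": 0, "fingers": 1}, {"x": 0.4, "y": 0.3, "z": 66, "rx": 0, "ry": 0, "rz": 0, "fingers": 1}, {"x": 0.4, "y": 0.3, "z": 74, "rx": 0, "ry": 0, "rz": 0, "fingers": 1}, {"x": 0.4, "y": 0.3, "z": 82, "rx": 0, "ry": 0, "rz": 0, "fingers": 1}, {"x": 0.4, "y": 0.3, "z": 90, "rx": 0, "ry": 0, "rz": 0, "fingers": 1}, {"x": 0.4, "y": 0.3, "z": 98, "rx": 0, "ry": 0, "rz": 0, "fingers": 1}, {"x": 0.4, "y": 0.3, "z": 104, "rx": 0, "ry": 0, "rz": 0, "fingers": 1}, {"x": 0.4, "y": 0.3, "z": 108, "rx": 0, "ry": 0, "rz": 0, "fingers": 1}, {"x": 0.4, "y": 0.3, "z": 110, "rx": 0, "ry": 0, "rz": 0, "fingers": 1}, {"x": 0.4, "y": 0.3, "z": 110, "rx": 0, "ry": 0, "rz": 0, "fingers": 1}, {"x": 0.4, "y": 0.3, "z": 110, "rx": 0, "ry": 0, "rz": 0, "fingers": 1}, {"x": 0.4, "y": 0.3, "z": 110, "rx": 0, "ry": 0, "rz": 0, "fingers": 1}, {"x": 0.4, "y": 0.3, "z": 110, "rx": 0, "ry": 0, "rz": 0, "fingers": 1}]'

```text
time_s: 20.92
tool_pos: [0.6044, -0.0823, 0.1692]
tool_rot: [180.0, 0.0, 83.0]
force: [-0.2, 0.9, -1.5]
grip_width: 0.0271
grasp_force: 35.0
```

Run:
```python
from h import *
o=sensors.get_obs();print(o["tool_pos"],o["tool_rot"],o["force"],o["wrist_torque"],o["joint_velocities"].round(2),o["time_s"])
s=vision.read_camera("side")
print(proj(s,[*o["tool_pos"][:2],.055]),proj(s,[*o["tool_pos"][:2],.145]),proj(s,[*o["tool_pos"][:2],.12]))
cv2.imwrite("pics/c8.png",crop(s["image"],230,135,75,75,600,600)[:,:,::-1])
```

```text
[ 0.60438224 -0.08229236  0.16916462] [1.79988668e+02 4.90117771e-03 8.30099554e+01] [-0.18107014  0.88804368 -1.49624543] [-0.01791225 -0.05851034  0.03389974] [ 0.01 -0.02 -0.12  0.05  0.03 -0.07  0.03] 20.925
[263.11634351 185.15733467] [262.96811045 159.32357569] [263.01062397 166.73274678]
```

View pics/c8.png

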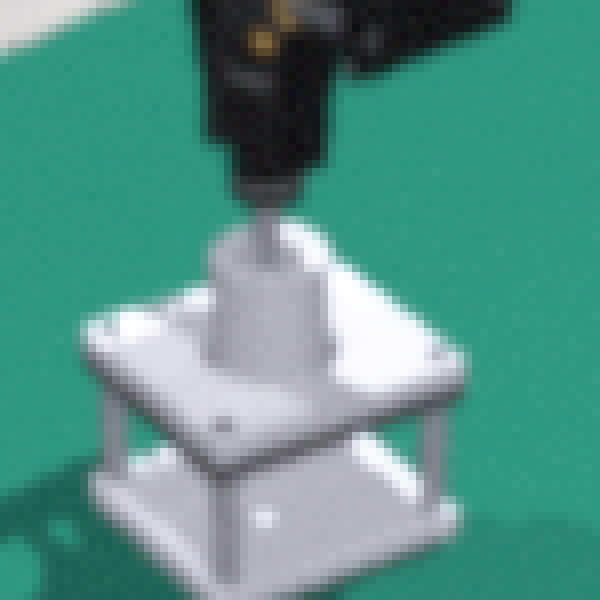

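The side view shows the rod centred in the bore, with no contact force. The rod is at about column 263, the rim spans 257 to 271 px, and the shoulder is clear above the sleeve. Handing in.

```bash
python3 -c "
from cell import workorder
print(workorder.sign_off())"
```

```text
the job is handed in; nothing more can be done
None
```

I handed the job in at about 21 s: the sleeve is home in the nest and released, and the probe is held still and upright mid-bore with its tip about 15 mm below the sleeve's lower end; no contact showed in the force readings, but the sign-off returned no verdict.

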